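# Feel along the saw guard's trip strip

## Robot

A 7-joint arm with a two-finger parallel gripper is mounted at the origin on the work surface. World frame = base frame: x ahead of the robot, y to its left, z up, the work surface at z = 0. Lengths are in m, angles in rad, forces in N, time in s.
With the tool pointing down it reaches from about 0.4 to 0.875 m from the base axis. Payload 4.4 kg.
Tool frame: the origin (TCP) lies at the very end of the fingers, on their centre line; the grasp point (between the pads) lies 19 mm behind it; z points along the fingers, y is the line along which they close (so a half turn about z gives the same grasp; the last joint's range is limited). The gripper opens to 85 mm and grips with 20 to 120 N. Pads are 22 mm wide; open, the fingers measure 114 mm over their backs; the gripper's body (76 mm by 85 mm) begins 54 mm behind the grasp point. The pads swing forward as they close: fully open they stand 13 mm farther back than shut.
Start: joints at [-1.253, 0.628, 0.038, 1.517, -0.027, 0.996, -0.02], TCP at [0.243, 0.603, 0.231] pointing down, gripper open.
Joint ranges: [-3.06, 3.06], [-0.37, 2.12], [-1.25, 1.32], [0.18, 2.47], [-1.1, 4.24], [0.23, 1.98], [-2.94, 2.94]. Speed limits (rad/s): [2.57, 2.57, 3.14, 3.14, 3.14, 3.14, 3.14].

## Interface

Orientations are given as a unit quaternion [w, x, y, z].
In Python, from workcell import robot, grab_frame, calibration, boxes_of, landmark_of gives the robot as it stands. Calls block until the motion is done:
- robot.move_to(position, orientation): joint-space move of the TCP to a pose.
- robot.movel(position, max_speed=0.15, orientation=None): straight line of the TCP; orientation=None keeps the orientation; max_speed is the mean speed in m/s.
- robot.move_j(angles): joint-space move.
- robot.move_gripper(opening, force=None): opening from 0.0 (shut) to 1.0 (fully open); force is the grip in N (None keeps the last); returns when the fingers have stopped.
- robot.pause(seconds).
- robot.inverse_kinematics(position, orientation): joint angles nearest the present ones, or None.
- grab_frame(name): name is "scene" or "top"; returns the picture (480x640x3 uint8, red, green, blue); there is no depth.
- calibration(name): a dict with "mtx" (3x3 intrinsics, pixels), "R" (3x3) and "t" (3): a world point X has camera coordinates R X + t. Camera axes: x right, y down, z forward; pixel columns grow to the right and rows downward; lengths in m; the calibration is good to about 2 mm. A picture is of the moment at which its call begins. calibration takes no time and is no camera call.
A pose or a line that the arm cannot do raises robot.PlanningError and nothing moves.
- robot.finish_job(): hands the job in; it is judged then, once.
Trained networks look in the newest picture that a camera, given by its name, has taken for a name from the list of things; names that differ only in an ending like _2 or _b are one class to them, and where a whole thing is asked for, a point or a joint stands for the part that bears it (a point fixed in the world has none). Each returns a list of dicts, best first, with "conf" (0 to 1); they miss things now and then, are a little off and sometimes report something else, mostly with a low value. They report only what shows in the picture. A call takes as long as a camera call.
- boxes_of(camera, target): "position" ([x, y, z] in m, in world coordinates, good to about 4 mm: the middle of the surface that is visible of it).
- landmark_of(camera, target): "position" ([x, y, z] in m, in world coordinates, good to about 4 mm: a listed point, or the origin of a listed thing).
Readings, each from a call of its own:
- robot.get_time_s(): time.
- robot.get_qpos(): joint angles.
- robot.get_dq(): joint speeds.
- robot.get_joint_efforts(): joint torques, N m.
- robot.get_eef_pos(): TCP position.
- robot.get_orientation(): TCP orientation.
- robot.get_ft_force(): force on the tool from outside, world axes, zero at the start.
- robot.get_torque(): the same for the moment, N m.
- robot.get_grip_width(): opening from 0.0 (shut) to 1.0 (fully open).
- robot.get_grasp_force(): force on a finger pad.
Only numpy, scipy, OpenCV 4.12 (cv2) and the standard library are available. Lean on these libraries where they do the work, as an engineer would, in place of code of your own. Each camera call takes 0.05 s, during which the arm holds its last target. There are 200 camera calls.

## Task

Test the safety trip strip on the red half-round saw guard: with closed fingertips, run lightly along its six sprung black pads, one after the other from the end with the yellow post to the end with the white post, so that each pad gives a few millimetres but none is pushed down to its stop. Stay on the last pad, the one next to the white post, and keep that one alone lightly pressed: the program finishes while the fingertips are still holding it down. Leave everything lying on the guard and the bench where it is, and lift nothing.

Things in the scene. Friction and masses are not known exactly. Their poses are not given: they have to be found in the camera images.
- guard: Fixed red half-round plate, radius 200 mm, top face 30 mm above the bench, with a grey bar 60 mm deep, 430 mm long, 38 mm high along its straight side. Origin on the bench at the half circle's centre; x points from there to the middle of the curved rim, z up. Six black pads stand 55 mm apart along an arc of radius 160 mm about the origin: pad 1 at the -y end, pad 6 at the +y end.
- yellow_post: Yellow round post (26 mm across on a 32 mm foot, 28 mm tall), fixed on the guard's top face, about 64 mm along the arc beyond the first pad of the row: the trace starts at this end, which may be the pad 1 end or the pad 6 end. Origin at the centre of its foot.
- white_post: White round post of the same shape, fixed beyond the other end of the row: the trace ends on the pad beside it. Origin at the centre of its foot.
- pad1_top (a point): Centre of the crown of pad 1 of 6 (black, white line across), moving with it; 48 mm above the bench at rest. Pad: 34 mm wide across the row (point x, radial), 50 mm long along the row (point y, tangent to the arc), flat crown 12 mm long with a 19 mm ramp falling 9 mm at either end, so fingertips slide from pad to pad.
- pad1 (a joint): How far pad 1 is pressed down: 0 up, 0.009 m at its stop. A spring returns it: about 0.4 N to start it, 4 N at the stop (0.4 N per mm).
- pad2_top (a point): Centre of the crown of pad 2 of 6 (black, white line across), moving with it; 48 mm above the bench at rest. Pad: 34 mm wide across the row (point x, radial), 50 mm long along the row (point y, tangent to the arc), flat crown 12 mm long with a 19 mm ramp falling 9 mm at either end, so fingertips slide from pad to pad.
- pad2 (a joint): How far pad 2 is pressed down: 0 up, 0.009 m at its stop. A spring returns it: about 0.4 N to start it, 4 N at the stop (0.4 N per mm).
- pad3_top (a point): Centre of the crown of pad 3 of 6 (black, white line across), moving with it; 48 mm above the bench at rest. Pad: 34 mm wide across the row (point x, radial), 50 mm long along the row (point y, tangent to the arc), flat crown 12 mm long with a 19 mm ramp falling 9 mm at either end, so fingertips slide from pad to pad.
- pad3 (a joint): How far pad 3 is pressed down: 0 up, 0.009 m at its stop. A spring returns it: about 0.4 N to start it, 4 N at the stop (0.4 N per mm).
- pad4_top (a point): Centre of the crown of pad 4 of 6 (black, white line across), moving with it; 48 mm above the bench at rest. Pad: 34 mm wide across the row (point x, radial), 50 mm long along the row (point y, tangent to the arc), flat crown 12 mm long with a 19 mm ramp falling 9 mm at either end, so fingertips slide from pad to pad.
- pad4 (a joint): How far pad 4 is pressed down: 0 up, 0.009 m at its stop. A spring returns it: about 0.4 N to start it, 4 N at the stop (0.4 N per mm).
- pad5_top (a point): Centre of the crown of pad 5 of 6 (black, white line across), moving with it; 48 mm above the bench at rest. Pad: 34 mm wide across the row (point x, radial), 50 mm long along the row (point y, tangent to the arc), flat crown 12 mm long with a 19 mm ramp falling 9 mm at either end, so fingertips slide from pad to pad.
- pad5 (a joint): How far pad 5 is pressed down: 0 up, 0.009 m at its stop. A spring returns it: about 0.4 N to start it, 4 N at the stop (0.4 N per mm).
- pad6_top (a point): Centre of the crown of pad 6 of 6 (black, white line across), moving with it; 48 mm above the bench at rest. Pad: 34 mm wide across the row (point x, radial), 50 mm long along the row (point y, tangent to the arc), flat crown 12 mm long with a 19 mm ramp falling 9 mm at either end, so fingertips slide from pad to pad.
- pad6 (a joint): How far pad 6 is pressed down: 0 up, 0.009 m at its stop. A spring returns it: about 0.4 N to start it, 4 N at the stop (0.4 N per mm).
- sanding_block: Cork sanding block 45 x 75 x 25 mm lying loose on the guard's plate inside the row; a bystander, to be left alone. Origin on its underside, near its middle.
- roller_bearing: Steel stepped roller, 32 mm across, 22 mm tall, standing loose on the guard's plate inside the row; a bystander, to be left alone. Origin on its underside, near its middle.
- push_stick: Orange push stick about 260 mm long, 14 mm thick, lying beyond the guard; a bystander, to be left alone. Origin on its underside, near its middle.
- tape_measure: Yellow and black tape measure 70 x 40 x 62 mm; a bystander, to be left alone. Origin on its underside, near its middle.
- glue_bottle: White glue bottle, 60 mm across, 160 mm tall; a bystander, to be left alone. Origin on its underside, near its middle.
- try_square: Try square lying flat, wooden stock 110 mm, steel blade 170 mm; a bystander, to be left alone. Origin on its underside, in the stock, where the blade meets it.
- offcut: Plywood offcut 160 x 70 x 18 mm; a bystander, to be left alone. Origin on its underside, near its middle.
- screw_jar: Glass jar with a steel cap, 64 mm across, 75 mm tall; a bystander, to be left alone. Origin on its underside, near its middle.

How it is judged:
On the way, in this order (a step that is already met when the one before it is completed fails the run):
1. the fingertips press the first pad, counted from the yellow post, at least 1.5 mm down (((horizontal distance between yellow_post and pad1_top below 0.09 m and value of joint pad1 above 0.0015 m and contact force between the fingers and guard above 0.2 N) or (horizontal distance between yellow_post and pad6_top below 0.09 m and value of joint pad6 above 0.0015 m and contact force between the fingers and guard above 0.2 N))), for 0.1 s.
2. the fingertips press the second pad, counted from the yellow post, at least 1.5 mm down (((horizontal distance between yellow_post and pad1_top below 0.09 m and value of joint pad2 above 0.0015 m and contact force between the fingers and guard above 0.2 N) or (horizontal distance between yellow_post and pad6_top below 0.09 m and value of joint pad5 above 0.0015 m and contact force between the fingers and guard above 0.2 N))), for 0.1 s.
3. the fingertips press the third pad, counted from the yellow post, at least 1.5 mm down (((horizontal distance between yellow_post and pad1_top below 0.09 m and value of joint pad3 above 0.0015 m and contact force between the fingers and guard above 0.2 N) or (horizontal distance between yellow_post and pad6_top below 0.09 m and value of joint pad4 above 0.0015 m and contact force between the fingers and guard above 0.2 N))), for 0.1 s.
4. the fingertips press the fourth pad, counted from the yellow post, at least 1.5 mm down (((horizontal distance between yellow_post and pad1_top below 0.09 m and value of joint pad4 above 0.0015 m and contact force between the fingers and guard above 0.2 N) or (horizontal distance between yellow_post and pad6_top below 0.09 m and value of joint pad3 above 0.0015 m and contact force between the fingers and guard above 0.2 N))), for 0.1 s.
5. the fingertips press the fifth pad, counted from the yellow post, at least 1.5 mm down (((horizontal distance between yellow_post and pad1_top below 0.09 m and value of joint pad5 above 0.0015 m and contact force between the fingers and guard above 0.2 N) or (horizontal distance between yellow_post and pad6_top below 0.09 m and value of joint pad2 above 0.0015 m and contact force between the fingers and guard above 0.2 N))), for 0.1 s.
6. the fingertips press the sixth (last) pad, counted from the yellow post, at least 1.5 mm down (((horizontal distance between yellow_post and pad1_top below 0.09 m and value of joint pad6 above 0.0015 m and contact force between the fingers and guard above 0.2 N) or (horizontal distance between yellow_post and pad6_top below 0.09 m and value of joint pad1 above 0.0015 m and contact force between the fingers and guard above 0.2 N))), for 0.1 s.
At the end, for the whole second after the job is handed in: The pad beside the white post is held between 1.5 and 8 mm down by the fingertips, the other five pads are up (less than 1 mm down), and no loose thing has moved more than 20 mm (((horizontal distance between yellow_post and pad1_top below 0.09 m and value of joint pad6 between 0.0015 and 0.008 m and value of joint each of pad1, pad2, pad3, pad4, pad5 below 0.001 m and contact force between the fingers and guard above 0.2 N) or (horizontal distance between yellow_post and pad6_top below 0.09 m and value of joint pad1 between 0.0015 and 0.008 m and value of joint each of pad2, pad3, pad4, pad5, pad6 below 0.001 m and contact force between the fingers and guard above 0.2 N)) and distance of each of sanding_block, roller_bearing, push_stick, tape_measure, glue_bottle, try_square, offcut, screw_jar from where it was at the start of the episode below 0.02 m); the arm keeps its last pose, push and grip.
It fails at once if a pad is pushed to its stop (more than 8.5 mm down) (value of joint any of pad1, pad2, pad3, pad4, pad5, pad6 above 0.0085 m).
It fails at once if the fingers push on the guard or its pads with more than 25 N (contact force between the fingers and guard above 25 N).
It fails at once if a bystander is moved or lifted by more than 20 mm (distance of any of sanding_block, roller_bearing, push_stick, tape_measure, glue_bottle, try_square, offcut, screw_jar from where it was at the start of the episode above 0.02 m).
It also fails if it takes over 40 s, if anything falls off the work surface, if the arm or the gripper's body presses on something with over 40 N, if the wrist force passes 120 N, or if a joint passes its speed limit or range.

## Working session

There is one attempt and no reset: what is moved stays moved. The work goes in short steps, each a Python script; the robot and the scene stay as the last script left them, time stands still between calls to the robot, and variables do not carry over. Pictures are saved under pics/ and viewed, at most 10 in all, crops included, and the job is handed in when it is done.

```bash
mkdir -p pics
python3 - <<'E'
from workcell import robot, grab_frame, calibration, boxes_of, landmark_of
import cv2
for c in("scene","top"):
    cv2.imwrite(f"pics/{c}0.png",grab_frame(c)[:,:,::-1])
    for n in["guard","yellow_post","white_post"]+[f"pad{i}_top" for i in range(1,7)]+["roller_bearing","sanding_block","glue_bottle","screw_jar","tape_measure"]:
        print(c,n,[([round(float(v),3) for v in d["position"]],round(d["conf"],2)) for d in landmark_of(c,n)[:3]])
print(robot.get_time_s(),robot.get_orientation(),robot.get_ft_force())
E
```

```text
scene guard [([0.462, 0.03, 0.001], 0.75)]
scene yellow_post [([0.519, -0.114, 0.032], 0.6)]
scene white_post [([0.496, 0.186, 0.031], 0.7), ([0.513, 0.074, 0.028], 0.29), ([0.508, -0.03, 0.032], 0.15)]
scene pad1_top [([0.576, -0.079, 0.049], 0.42), ([0.496, 0.189, 0.032], 0.34), ([0.509, -0.029, 0.031], 0.33)]
scene pad2_top [([0.589, 0.12, 0.047], 0.66), ([0.605, -0.035, 0.049], 0.63), ([0.764, -0.147, 0.001], 0.26)]
scene pad3_top [([0.624, 0.015, 0.053], 0.45)]
scene pad4_top [([0.614, 0.066, 0.047], 0.68), ([0.59, 0.118, 0.05], 0.43)]
scene pad5_top [([0.592, 0.118, 0.051], 0.61)]
scene pad6_top [([0.557, 0.161, 0.044], 0.51)]
scene roller_bearing [([0.51, -0.03, 0.032], 0.47)]
scene sanding_block [([0.516, 0.075, 0.032], 0.69)]
scene glue_bottle [([0.485, 0.516, -0.0], 0.87), ([0.616, -0.467, 0.0], 0.16)]
scene screw_jar [([0.632, 0.429, 0.0], 0.77), ([0.603, -0.035, 0.051], 0.36)]
scene tape_measure [([0.76, 0.155, -0.0], 0.61)]
top guard [([0.461, 0.03, -0.002], 0.58)]
top yellow_post [([0.521, -0.122, 0.026], 0.46)]
top white_post [([0.498, 0.186, 0.033], 0.42)]
top pad1_top [([0.572, -0.083, 0.05], 0.48)]
top pad2_top [([0.607, -0.037, 0.048], 0.63)]
top pad3_top [([0.623, 0.019, 0.047], 0.48)]
top pad4_top [([0.615, 0.071, 0.048], 0.67)]
top pad5_top [([0.593, 0.121, 0.05], 0.71)]
top pad6_top [([0.557, 0.16, 0.048], 0.49), ([0.512, -0.021, 0.031], 0.46)]
top roller_bearing [([0.512, -0.022, 0.03], 0.43)]
top sanding_block [([0.512, 0.073, 0.029], 0.97)]
top glue_bottle [([0.48, 0.515, 0.001], 0.58)]
top screw_jar [([0.634, 0.426, 0.003], 0.69)]
top tape_measure [([0.76, 0.153, 0.0], 0.66), ([0.571, -0.084, 0.05], 0.51)]
1.5 [-1.37649098e-05  1.90748287e-01  9.81638982e-01 -3.44098546e-07] [-0.42909522 -0.08212248 -0.57390335]
```

View pics/top0.png

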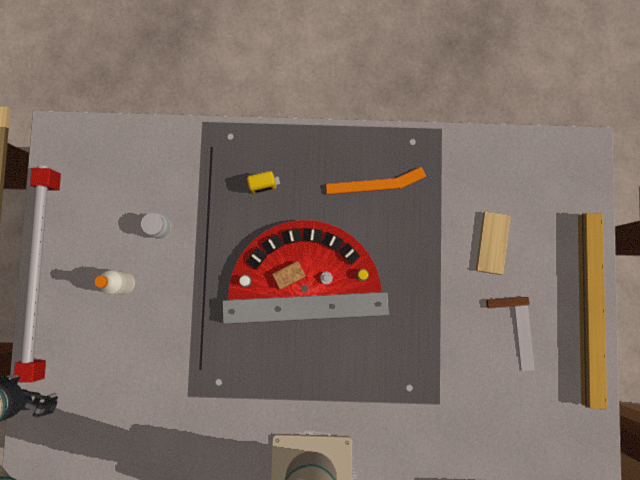

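View pics/scene0.png

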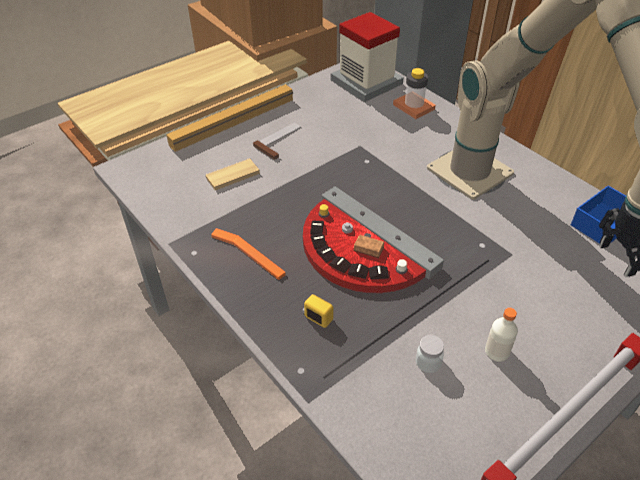

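The top view has the yellow post at (364,274) beside pad 1 and the white post at (245,281) beside pad 6. This agrees with the networks, so the trace runs from pad 1 to pad 6. Next I fit the arc and approach pad 1.

```bash
cat > h.py <<'E'
import numpy as np
from scipy.optimize import least_squares
P=np.array([[[.576,-.079],[.572,-.083]],[[.605,-.035],[.607,-.037]],[[.624,.015],[.623,.019]],[[.614,.066],[.615,.071]],[[.592,.118],[.593,.121]],[[.557,.161],[.557,.160]]]).mean(1)
A=(np.arange(6)-2.5)*.055/.16
def arc(p,a): return np.c_[p[0]+.16*np.cos(a+p[2]),p[1]+.16*np.sin(a+p[2])]
fit=least_squares(lambda p:(arc(p,A)-P).ravel(),[.46,.03,0])
p=fit.x
Q=[0,.5**.5,.5**.5,0]
E
python3 - <<'E'
from h import *
from workcell import robot
print(p,np.round(fit.fun.reshape(-1,2)*1e3,1).tolist())
x,y=arc(p,A)[0]
robot.move_gripper(0.0,force=20)
robot.movel([.243,.603,.30],max_speed=.2)
robot.move_to([x,y,.25],Q)
robot.movel([x,y,.065],max_speed=.12)
robot.pause(.3)
f0=robot.get_ft_force();print(f0,robot.get_eef_pos(),robot.get_grip_width(),robot.get_time_s())
np.save("f0.npy",f0)
for z in(.056,.052,.050,.048,.047,.046):
    robot.movel([x,y,z],max_speed=.03);robot.pause(.1)
    f=robot.get_ft_force()-f0;print(z,np.round(f,2),np.round(robot.get_eef_pos(),4),robot.get_time_s())
    if f[2]>1.5:break
import cv2
from workcell import grab_frame
im=grab_frame("scene")[:,:,::-1]
cv2.imwrite("pics/s1.png",cv2.resize(im[150:330,260:480],None,fx=3,fy=3))
E
```

```text
[0.46121061 0.03113276 0.07695423] [[0.7, -0.7], [0.1, -0.8], [-3.0, -1.0], [1.8, 2.0], [1.4, 1.0], [-0.9, -0.5]]
[-0.36763753 -0.50831372  0.60087853] [ 0.57482789 -0.08163211  0.06525187] 0.0010611690017794492 7.4417
0.056 [ 0.58  0.48 -0.75] [ 0.5747 -0.0817  0.056 ] 7.9917
0.052 [ 0.31  0.9  -0.45] [ 0.5747 -0.0817  0.052 ] 8.375
0.05 [ 0.58  0.89 -0.52] [ 0.5747 -0.0817  0.05  ] 8.725
0.048 [0.91 0.45 0.39] [ 0.5747 -0.0817  0.048 ] 9.075
0.047 [0.82 0.92 0.4 ] [ 0.5747 -0.0817  0.047 ] 9.425
0.046 [0.22 0.73 0.81] [ 0.5747 -0.0817  0.046 ] 9.775
```

View pics/s1.png

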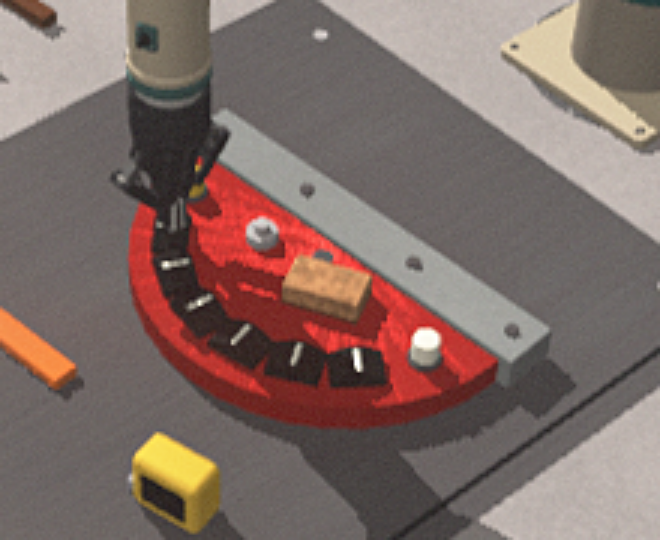

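Run:
```python
from h import *
from workcell import robot
f0=np.load("f0.npy");x,y=arc(p,A)[0]
for z in(.045,.0437):
    robot.movel([x,y,z],max_speed=.03);robot.pause(.1)
    print(z,np.round(np.mean([robot.get_ft_force()-f0 for _ in range(10)],0),2),np.round(robot.get_eef_pos(),4),robot.get_time_s())
```

```text
0.045 [0.48 0.17 1.29] [ 0.5747 -0.0817  0.045 ] 10.175
0.0437 [0.63 0.53 0.86] [ 0.5748 -0.0817  0.0437] 10.525
```

The image shows the tips on pad 1's crown at about (172,235) in the crop, with the linkages well above the posts and the loose things. The pressing force fits about 4 mm of travel, so I run the trace now.

Run:
```python
from h import *
from workcell import robot,grab_frame
import cv2
f0=np.load("f0.npy")
for i,(x,y) in enumerate(arc(p,np.linspace(A[0],A[5],11))[1:],1):
    robot.movel([x,y,.0437],max_speed=.04)
    if i%2==0:
        robot.pause(.2)
        print(i//2+1,np.round(np.mean([robot.get_ft_force()-f0 for _ in range(10)],0),2),np.round(robot.get_eef_pos(),4),robot.get_time_s())
im=grab_frame("scene")[:,:,::-1]
cv2.imwrite("pics/s2.png",cv2.resize(im[150:330,260:480],None,fx=3,fy=3))
```

```text
2 [0.57 2.73 0.88] [ 0.6062 -0.0366  0.0438] 12.3917
3 [1.51 2.93 0.26] [0.6205 0.0162 0.0437] 14.2583
4 [0.32 1.31 1.67] [0.6162 0.0708 0.0437] 16.125
5 [0.02 2.6  1.04] [0.5937 0.1207 0.0436] 17.9917
6 [-0.62  1.19  1.39] [0.5557 0.1602 0.0436] 19.8583
```

View pics/s2.png

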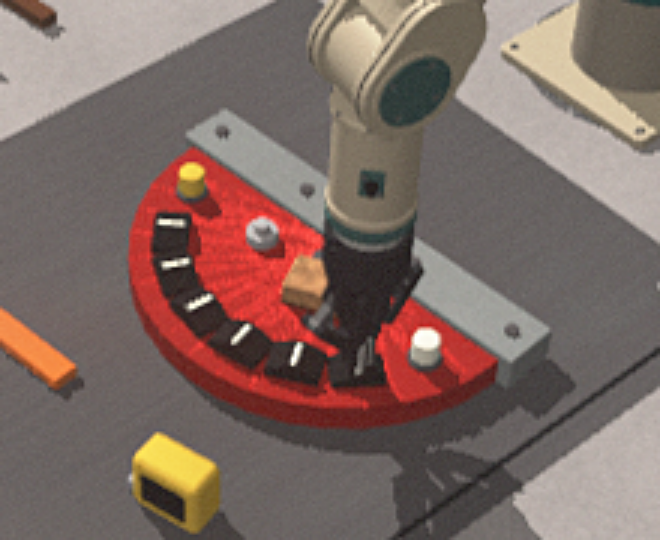

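The tips rest on pad 6 at about (365,360) in the crop, the other five pads look up, and the bystanders haven't moved.

```bash
python3 -c "
from workcell import robot
print(robot.finish_job())"
```

```text
the job is handed in; nothing more can be done
None
```

I ran the closed fingertips along all six pads from the yellow post to the white post, and handed the job in at about 20 s with pad 6 held roughly 4 mm down. The pad depths come from tip height and noisy force readings, not measured directly, and no verdict came back.

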